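# Pin the fryer-basket retaining bar

## Robot

A 7-joint arm with a two-finger parallel gripper is mounted at the origin on the work surface. World frame = base frame: x ahead of the robot, y to its left, z up, the work surface at z = 0. Lengths are in mm, angles in rad, forces in N, time in s.
With the tool pointing down it reaches from about 425 to 875 mm from the base axis. Payload 4.7 kg.
Tool frame: the origin (TCP) lies midway between the tips of the shut fingers; the grasp point (between the pads) lies 19 mm behind it; x points along the fingers, z is the direction in which the jaws open and shut, and the axes are right-handed (so a half turn about x gives the same grasp; the last joint's range is limited). The gripper opens to 87 mm and grips with 3 to 60 N. Pads are 19 mm wide; open, the fingers measure 117 mm over their backs; the gripper's body (75 mm by 190 mm) begins 51 mm behind the grasp point.
Start: joints at [1.164, 0.321, -0.07, 1.45, 0.023, 1.371, -0.057], TCP at [265.502, -593.325, 222.587] pointing down, gripper open.
Joint ranges: [-2.86, 2.86], [-0.3, 2.09], [-1.38, 1.24], [0.06, 2.45], [-1.56, 4.7], [0.09, 2.05], [-2.69, 2.69]. Speed limits (rad/s): [2.57, 2.57, 3.14, 3.14, 3.14, 3.14, 3.14].

## Interface

Orientations are given as a 3x3 rotation matrix whose columns are the frame's x, y, z axes.
In Python, from plant import r, capture, camera_model, ticket gives the robot as it stands. The module is installed in compiled form; this text tells all that it offers.
- The arm moves only by the shell command python3 -m creep 'ROWS' [OPENING]. ROWS is JSON, one flat list of numbers, 6 for each row, row after row: the shift along the world's x, y, z scaled (see below), then the turn, a rotation vector about the world's x, y, z scaled (see below). In form: [x, y, z, ax, ay, az, x, y, z, ax, ay, az, ...]. A call has exactly 10 rows; each row is the pose to reach, as a shift and turn from the pose commanded when the call began, turning the shorter way round; what a row does not reach only later rows make up. The controller multiplies each number of a shift by 0.6 m and each number of a turn by 180 degrees. A row lasts 1/10 s, in which the tool goes at most 50 mm and 8.59 degrees, less where a joint would pass 70% of its speed; a pose out of reach is approached as far as the arm can. A call with a number of a shift or a turn outside -1 to 1 is refused whole. A call with a gripper value outside its range is refused whole. OPENING is the opening, from 0 (shut) to 1 (fully open), set as the call begins (- or left out, the last holds). The fingers move at their own pace and stop on an object; the grip force is fixed at half the most. Time passes only in rows, so rows that repeat a pose let the fingers close, or fill a call up. It gives the time, the measured TCP pose, the force and the opening at its end, in the units of the state.
- r.sense(): the state, without advancing time (a new reading comes with each control period).
- capture(name): name is "scene" or "top"; returns (picture, depth): 400x640x3 uint8, red, green, blue; 400x640 float32, mm along the optical axis (not along the pixel's ray), 0 where there is no reading.
- camera_model(name): a dict with "fx", "fy", "cx", "cy" (pixels), "position" and "orientation" of the camera in the world. Camera axes: x right, y up, looking along -z (the intrinsics and any distortion apply to the point x, -y, -z); pixel columns grow to the right and rows downward; lengths in mm; the calibration is good to about 2 mm. A picture is of the moment at which its call begins. camera_model takes no time and is no camera call.
- ticket.sign_off(): hands the job in, once; it reports no verdict.
The state is a dict: "time": time; "qpos": joint angles; "dq": joint speeds; "joint_efforts": joint torques, N m; "position": TCP position; "orientation": TCP orientation; "ft_force": force on the tool from outside, world axes, zero at the start; "ft_torque": the same for the moment, N m; "opening": opening from 0.0 (shut) to 1.0 (fully open).
Only numpy, scipy, OpenCV 4.12 (cv2) and the standard library are available. Lean on these libraries where they do the work, as an engineer would, in place of code of your own. Each camera call takes 0.05 s, during which the arm holds its last target. There are 200 camera calls.

## Task

Swing both flaps of the small carton back past upright and leave them open, take out the red-headed pin, and push it down through the fork and the bar's lug on the fry-basket drain cradle until its head sits fully home inside the yellow collar. The sprung bar stands slightly out of line and the pin's tapered nose must pull it in, so the pin will not drop home by itself: press it down firmly but do not lean on it hard. Do not knock over or shift the jars, tub or spatula.

Things in the scene. Friction and masses are not known exactly. Their poses are not given: they have to be found in the camera images.
- carton: Fixed open cardboard carton, 150 x 150 x 125 mm high, walls 4 mm; origin at the centre of its underside, z up. A paper insert inside has its top 85 mm above the origin, with a 26 mm central hole in which the pin stands, head up. Two flaps, hinged on the +y and -y rims.
- flap_left (a joint): Cardboard flap hinged along the carton's +y rim (axis along carton x, at y = +75, z = 126 mm), 58 mm long from hinge to edge, 142 mm wide, 3 mm thick. 0 = lying flat over the carton, 1.57 = upright, up to 2.8 rad = swung outward. Starts ajar (0.7 to 1.0 rad), leaving a gap in the middle between the two flaps; stiff enough to stay where it is put.
- flap_right (a joint): The same flap on the carton's -y rim (hinge at y = -75, z = 126 mm), mirrored.
- pin: Loose steel pin, 97 mm long, about 0.25 kg: 20 mm dia shank with a nose tapering over the lowest 14 mm to 7 mm dia at the tip, and a red cylindrical head 34 mm dia x 22 mm at the top. Origin at the tip, z along the axis towards the head. Starts standing in the carton's insert with the head's underside on the insert.
- pin_shoulder (a point): Centre of the underside of the pin's head, 75 mm above the tip (the head's top is 22 mm higher).
- cradle: Fixed steel drain cradle; origin under the bar, at the base's underside. Bar along y, 63 mm up (hinge post y = +110, fork y = -110 mm); wire basket behind it (x 55 to 205 mm, 93 mm high, black handle beyond). Fork: two level 56 x 56 x 12 mm cheeks with 22 mm holes, undersides 36 and 84 mm up, web on the -y side. Yellow collar on the upper cheek round the hole: 56 outer, 42 inner dia, 16 mm high.
- fork_seat (a point): Centre of the hole's mouth on top of the upper cheek, inside the collar, 96 mm above the cradle's underside (collar rim 16 mm higher); the pin's shoulder rests here when home, its head standing 6 mm above the rim. z axis up along the hole.
- bar (a joint): Swing of the aluminium retaining bar about its hinge post, rad. 0 = sprung against its stop with the lug hole 5 mm off the fork's axis towards the cradle's -x; about 0.023 = holes in line. The spring pushes with some 4 to 6 N at the lug.
- lug_hole (a point): Centre of the mouth of the 22 mm hole in the bar's lug (50 x 46 x 14 mm), on its upper face, 70 mm above the cradle's underside.
- jar_green: Bystander, leave alone: green glass jar with black lid, 68 dia x 95 mm; origin at the centre of its underside.
- jar_amber: Bystander, leave alone: amber glass jar with black lid, 68 dia x 95 mm; origin at the centre of its underside.
- tub: Bystander, leave alone: white plastic tub, 90 dia x 80 mm; origin at the centre of its underside.
- spatula: Bystander, leave alone: steel spatula lying on the counter; origin at the centre of its underside.
Things that resemble listed ones, but are neither listed nor needed, are in the scene too. What is shaped like the carton but green is not meant.

How it is judged (in metres and radians):
On the way, in this order (a step that is already met when the one before it is completed fails the run):
1. both carton flaps are swung back past upright (value of joint each of flap_left, flap_right above 1.65 rad), for 0.2 s.
2. the pin is home: its head rests on the fork inside the collar and the bar is held (horizontal distance between pin_shoulder and fork_seat below 0.005 m and z of pin_shoulder in the frame of fork_seat between -0.004 and 0.003 m and angle between the z axis of pin and the z axis of cradle, either way round below 0.08 rad and value of joint bar above 0.006 rad), for 0.2 s.
At the end, for the whole second after the job is handed in: The pin stands through the fork and the lug, square to the fork within 0.08 rad, its shoulder within 3 mm of the seat in height and 5 mm sideways, holding the bar off its stop (bar joint above 0.006 rad); both flaps stay open beyond 1.65 rad; the pin is at rest (all of step 1 and all of step 2 and linear speed of pin below 0.01 m/s); the robot touches nothing.
It fails at once if the pin is pressed hard into the cradle (contact force above 80 N) (contact force between pin and cradle above 80 N).
It fails at once if a jar, the tub or the spatula is shifted more than 30 mm (distance of any of jar_green, jar_amber, tub, spatula from where it was at the start of the episode above 0.03 m).
It also fails if it takes over 56 s, if anything falls off the work surface, if the arm or the gripper's body presses on something with over 40 N, if the wrist force passes 120 N, or if a joint passes its speed limit or range.

## Working session

There is one attempt and no reset: what is moved stays moved. The work goes in short steps, Python scripts to look and compute and a shell command to move; the robot and the scene stay as the last step left them, time stands still between calls to the robot, and variables do not carry over. Pictures are saved under pics/ and viewed, about 8 in all and at most 12, crops included, and the job is handed in when it is done.

```bash
mkdir -p pics; cat > h.py <<'E'
import numpy as np,cv2
from plant import r,capture,camera_model
def cloud(name):
    p,d=capture(name);m=camera_model(name)
    v,u=np.mgrid[0:400,0:640]
    x=(u-m['cx'])/m['fx']*d;y=(v-m['cy'])/m['fy']*d
    P=np.stack([x,-y,-d],-1)@np.array(m['orientation']).T+np.array(m['position'])
    P[d<=0]=np.nan
    return p,P
def save(n,p): cv2.imwrite('pics/'+n+'.png',cv2.cvtColor(p,cv2.COLOR_RGB2BGR))
E
python3 - <<'E'
from h import *
for n in('scene','top'):
    p,P=cloud(n);save(n,p);np.savez('/tmp/'+n,p=p,P=P);m=camera_model(n);print(m)
print(r.sense())
a=cv2.imread('pics/top.png');b=cv2.imread('pics/scene.png')
E
```

```text
{'fx': 508.0035318051597, 'fy': 508.0035318051597, 'cx': 318.6376789100864, 'cy': 197.61910773770154, 'position': array([1295.31901527,  133.76958561, 1256.48878426]), 'orientation': array([[-0.09360186, -0.82191146,  0.56187209],
       [ 0.99558797, -0.0735408 ,  0.05827815],
       [-0.00657896,  0.56484804,  0.82516872]])}
{'fx': 477.17030187572794, 'fy': 477.17030187572794, 'cx': 327.68580488012395, 'cy': 197.94483933216804, 'position': array([ 362.45343606,   44.32191763, 1334.73969155]), 'orientation': array([[ 0.01178908,  0.99158152, -0.12894616],
       [-0.99978702,  0.01387353,  0.01527892],
       [ 0.01693924,  0.12873857,  0.99153388]])}
{'time': 0.1, 'qpos': array([ 1.16406191,  0.3217811 , -0.07006634,  1.45155885,  0.02259567,
        1.37077232, -0.05690657]), 'dq': array([ 0.00239767, -0.00053901, -0.00089587, -0.00375434,  0.00069794,
       -0.00080048,  0.00027847]), 'joint_efforts': array([-5.58576903e-04, -4.92573345e+01, -4.05927720e-01, -3.13399315e+01,
       -6.41170051e-02,  3.94251966e-02,  6.51048231e-05]), 'position': array([ 265.28644277, -592.86319848,  221.54685636]), 'orientation': array([[-7.92080517e-04,  9.12747079e-01,  4.08524348e-01],
       [ 1.54155167e-03,  4.08525105e-01, -9.12745782e-01],
       [-9.99998498e-01, -9.32067589e-05, -1.73063156e-03]]), 'ft_force': array([-0.43427624, -0.55751142, -0.04172994]), 'ft_torque': array([-0.0070244,  0.019211 ,  0.02444  ]), 'opening': 0.9993364239771189}
```

View pics/top.png

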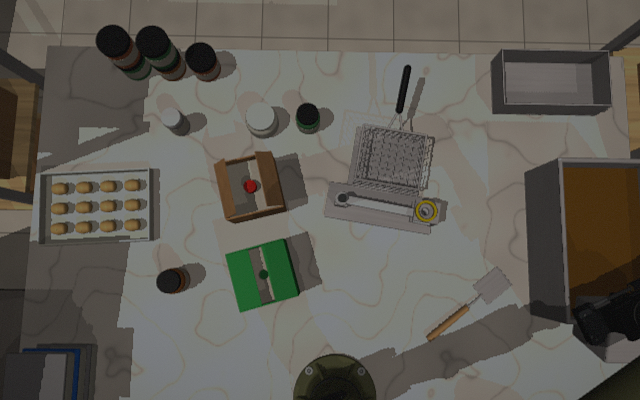

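View pics/scene.png

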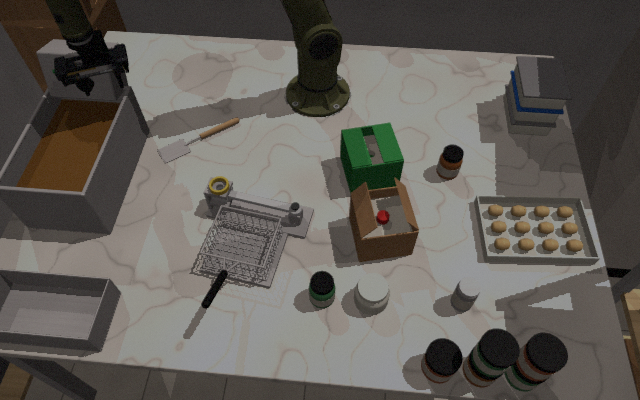

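The top view (up is +x, left is +y) shows the brown carton at about (250,187) with the red head at (251,186). The cradle's collar is at (426,210) and its hinge post at (343,198). The green decoy, at (263,273), sits on the robot's side of the carton.

```bash
python3 - <<'E'
from h import *
np.set_printoptions(precision=1,suppress=True)
for n in('top','scene'):
    z=np.load(f'/tmp/{n}.npz');p=z['p'];P=z['P'];h=cv2.cvtColor(p,cv2.COLOR_RGB2HSV)
    H,S,V=h[...,0],h[...,1],h[...,2]
    xy=P[...,:2];Z=P[...,2]
    red=((H<6)|(H>174))&(S>170)&(V>80)&(Z<160)&(Z>60)
    Q=P[red];print(n,'red',len(Q),np.median(Q,0),np.nanpercentile(Q,[2,98],axis=0).ravel())
    t=Q[Q[:,2]>np.percentile(Q[:,2],90)-5];print(' top',t.mean(0),(t.max(0)+t.min(0))/2,len(t))
    yel=(H>20)&(H<35)&(S>150)&(V>80)&(Z>60)&(Z<140)
    Q=P[yel];print('yel',len(Q),Q.min(0),Q.max(0))
    t=Q[abs(Q[:,2]-112)<6];
    A=np.c_[2*t[:,:2],np.ones(len(t))];s=np.linalg.lstsq(A,(t[:,:2]**2).sum(1),rcond=None)[0]
    print(' rim',len(t),t.mean(0),(t.max(0)+t.min(0))/2,'fit',s[:2],(s[2]+s[0]**2+s[1]**2)**.5)
    c=(H>6)&(H<18)&(S>90)&(Z>20)&(Z<250)
    rc=t.mean(0) 
    R=P[red].mean(0)
    c&=(np.hypot(P[...,0]-R[0],P[...,1]-R[1])<170)
    Q=P[c];print('carton',len(Q),Q.min(0),Q.max(0),'z hist',np.histogram(Q[:,2],range(20,220,10))[0])
    np.save(f'/tmp/c_{n}',Q)
# upscaled crop pics
a=cv2.imread('pics/top.png')[140:240,200:450];cv2.imwrite('pics/crop.png',cv2.convertScaleAbs(cv2.resize(a,None,fx=3.2,fy=3.2,interpolation=2),alpha=1.6))
E
```

```text
top red 94 [551.1 227.2 104.8] [536.7 215.   98.  566.2 236.5 110. ]
 top [552.  226.4 105.7] [551.9 226.6 107.4] 81
yel 159 [ 466.  -258.5   92. ] [ 520.2 -202.7  115.7]
 rim 138 [ 493.3 -229.1  110.5] [ 494.  -229.3  110.9] fit [ 492.9 -228.7] 24.43547301739235
carton 2085 [462.2 139.2  20. ] [638.9 318.1 176.9] z hist [ 24  30  33  29  34  34  55  62  55  63 229 311 315 326 365 120   0   0
   0]
scene red 89 [552.9 229.3 106.8] [540.3 216.  102.1 568.4 242.4 112.3]
 top [555.1 228.7 107.8] [555.7 228.3 109.2] 69
yel 106 [ 466.8 -254.3   98.5] [ 522.8 -201.8  115.8]
 rim 96 [ 497.2 -228.4  111.1] [ 494.8 -228.1  110.9] fit [ 495.3 -229. ] 24.07642086295531
carton 2834 [465.1 139.9  20.1] [646.5 319.1 178.9] z hist [104 116 128 120 116 121 153 198 188 187 226 258 251 259 281 128   0   0
   0]
```

View pics/crop.png

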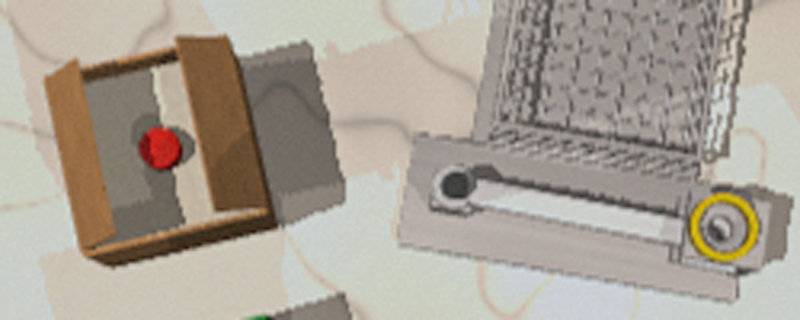

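The crop puts the head at (160,147), between the two ajar flaps, and the yellow ring at (725,227). Heights match: head top about 107 mm, rim about 111 mm. Next I'll fit the carton's yaw, the flap angles and the cradle's yaw.

```bash
python3 - <<'E'
from h import *
from scipy.optimize import least_squares
np.set_printoptions(precision=2,suppress=True)
for n in('top','scene'):
    Q=np.load(f'/tmp/c_{n}.npy');Q=Q[Q[:,2]>132]
    def f(v):
        cx,cy,ps,a,b=v;c,s=np.cos(ps),np.sin(ps)
        X=c*(Q[:,0]-cx)+s*(Q[:,1]-cy);Y=-s*(Q[:,0]-cx)+c*(Q[:,1]-cy);Zh=Q[:,2]-127
        D=[]
        for sg,t in((1,a),(-1,b)):
            y=75-sg*Y; al=y*np.cos(t)+Zh*np.sin(t); pe=-y*np.sin(t)+Zh*np.cos(t)
            D.append(np.sqrt(pe**2+np.clip(al-58,0,None)**2+np.clip(abs(X)-71,0,None)**2))
        return np.min(D,0)
    best=min((least_squares(f,[552,228,p,.85,.85],loss='soft_l1',f_scale=3) for p in(-.3,-.15,0,.15,.3)),key=lambda s:s.cost)
    print(n,len(Q),best.x,best.cost/len(Q))
    z=np.load(f'/tmp/{n}.npz');P=z['P']
    # bar: z~63, strip between
    m=(abs(P[...,2]-63)<18)&(P[...,1]<-50)&(P[...,1]>-195)&(P[...,0]>440)&(P[...,0]<545)
    B=P[m];print('bar',len(B),B.mean(0))
    l=cv2.fitLine(B[:,:2].astype(np.float32),cv2.DIST_HUBER,0,.01,.01).ravel();print(l,np.degrees(np.arctan2(-l[0]*np.sign(l[1]),abs(l[1]))))
E
```

```text
top 1386 [552.1  229.89   0.25   0.94   0.88] 0.9347080914053395
bar 471 [ 507.32 -122.42   68.1 ]
[   0.19    0.98  507.33 -122.44] -10.834489
scene 1128 [553.28 228.46   0.25   0.96   0.89] 1.1230023969872815
bar 434 [ 510.92 -122.2    68.  ]
[   0.19    0.98  511.75 -123.15] -10.906334
```

```bash
python3 -m creep '[0.05,0.14,0.05,0,0,0.045,0.1,0.28,0.05,0,0,0.09,0.15,0.42,0.05,0,0,0.135,0.2,0.56,0.05,0,0,0.18,0.24,0.685,0.05,0,0,0.223,0.24,0.685,0.05,0,0,0.223,0.24,0.685,0.05,0,0,0.223,0.24,0.685,0.05,0,0,0.223,0.24,0.685,0.05,0,0,0.223,0.24,0.685,0.05,0,0,0.223]' 0
```

```text
time: 1.1
position: [411.5, -176.3, 252.9]
orientation: [[0.001, 0.425, 0.905], [0.001, 0.905, -0.425], [-1.0, 0.001, 0.001]]
ft_force: [-0.4, -0.5, -0.3]
opening: 0.171
```

```bash
python3 -m creep '[0.05,0.14,0,0,0,0.045,0.1,0.28,0,0,0,0.09,0.15,0.42,0,0,0,0.135,0.2,0.56,0,0,0,0.18,0.2387,0.6855,0,0,0,0.2226,0.2387,0.6855,-0.02,0,0,0.2226,0.2387,0.6855,-0.037,0,0,0.2226,0.2387,0.6855,-0.037,0,0,0.2226,0.2387,0.6855,-0.037,0,0,0.2226,0.2387,0.6855,-0.037,0,0,0.2226]'; python3 -c "
from plant import r;print(r.sense()['dq'])"
```

```text
time: 2.1
position: [551.6, 234.5, 228.4]
orientation: [[-0.004, -0.255, 0.967], [0.004, 0.967, 0.255], [-1.0, 0.005, -0.003]]
ft_force: [-0.6, 0.0, -0.8]
opening: 0.007
[ 0.0645171  -0.06395734  0.04416704  0.03027495 -0.00460005  0.03785384
  0.05662892]
```

```bash
python3 -m creep '[0,0,-0.06,0,0,0,0,0,-0.12,0,0,0,0,0,-0.14,0,0,0,-0.01,0.039,-0.14,0,0,0,-0.017,0.068,-0.14,0,0,0,-0.023,0.092,-0.14,0,0,0,-0.029,0.114,-0.14,0,0,0,-0.0346,0.1357,-0.14,0,0,0,-0.0346,0.1357,-0.14,0,0,0,-0.0346,0.1357,-0.14,0,0,0]'
```

```text
time: 3.1
position: [531.7, 311.1, 146.5]
orientation: [[-0.0, -0.248, 0.969], [0.001, 0.969, 0.248], [-1.0, 0.001, 0.0]]
ft_force: [-0.6, -0.5, 0.3]
opening: 0.005
```

```bash
python3 -m creep '[0.017,-0.068,0,0,0,0,0.0346,-0.1357,0,0,0,0,0.0446,-0.175,0,0,0,0,0.0516,-0.204,0,0,0,0,0.0576,-0.228,0,0,0,0,0.0636,-0.25,0,0,0,0,0.0692,-0.2714,0,0,0,0,0.0692,-0.2714,0,0,0,0,0.0692,-0.2714,0,0,0,0,0.0692,-0.2714,0,0,0,0]'
```

```text
time: 4.1
position: [573.3, 148.0, 146.3]
orientation: [[0.0, -0.248, 0.969], [-0.0, 0.969, 0.248], [-1.0, -0.0, -0.0]]
ft_force: [-0.6, 0.1, 0.7]
opening: 0.004
```

```bash
python3 -m creep '[-0.017,0.068,0,0,0,0,-0.0346,0.1357,0.03,0,0,0,-0.0346,0.1357,0.09,0,0,0,-0.0346,0.1357,0.14,0,0,0,-0.0346,0.1357,0.14,0,0,0,-0.0346,0.1357,0.14,0,0,0,-0.0346,0.1357,0.14,0,0,0,-0.0346,0.1357,0.14,0,0,0,-0.0346,0.1357,0.14,0,0,0,-0.0346,0.1357,0.14,0,0,0]' 0.7
python3 - <<'E'
from h import *
np.set_printoptions(precision=1,suppress=True)
p,P=cloud('scene');q,Q=cloud('top')
f=lambda a,y,x:cv2.convertScaleAbs(cv2.resize(a[y:y+140,x:x+180],None,fx=2.2,fy=2.2),alpha=1.5)
save('flaps',np.hstack([f(p,140,310),f(q,110,170)]))
print(r.sense()['position'])
E
```

```text
time: 5.1
position: [552.5, 228.7, 229.7]
orientation: [[-0.001, -0.247, 0.969], [-0.0, 0.969, 0.247], [-1.0, 0.0, -0.001]]
ft_force: [0.3, -0.5, 0.1]
opening: 0.693
[552.6 228.8 230.1]
```

View pics/flaps.png

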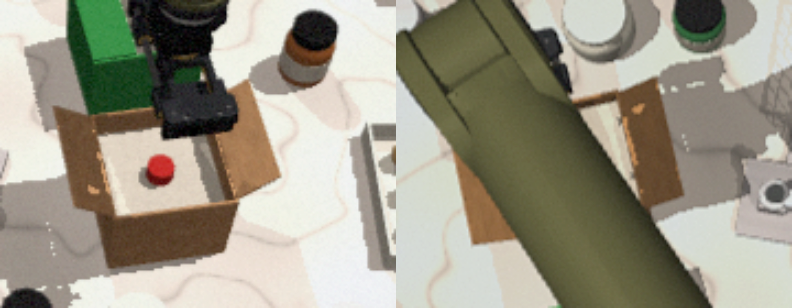

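Both flaps now lean well outward, and the red head stands clear at (160,170) in the left crop. Now I'll grasp it.

```bash
python3 -m creep '[0,0,-0.05,0,0,0,0,0,-0.1,0,0,0,0,0,-0.14,0,0,0,0,0,-0.18,0,0,0,0,0,-0.205,0,0,0,0,0,-0.223,0,0,0,0,0,-0.223,0,0,0,0,0,-0.223,0,0,0,0,0,-0.223,0,0,0,0,0,-0.223,0,0,0]' 0.7
```

```text
time: 6.2
position: [553.4, 229.3, 97.7]
orientation: [[0.002, -0.247, 0.969], [0.0, 0.969, 0.247], [-1.0, -0.0, 0.002]]
ft_force: [0.7, 0.2, 0.3]
opening: 0.696
```

```bash
python3 -m creep '[0,0,0,0,0,0,0,0,0,0,0,0,0,0,0,0,0,0,0,0,0,0,0,0,0,0,0,0,0,0,0,0,0,0,0,0,0,0,0,0,0,0,0,0,0,0,0,0,0,0,0,0,0,0,0,0,0.003,0,0,0]' 0; python3 - <<'E'
from h import *
p,P=cloud('scene');save('g',cv2.resize(p[150:280,320:450],None,fx=3,fy=3))
E
```

```text
time: 7.2
position: [552.5, 228.8, 97.9]
orientation: [[-0.0, -0.247, 0.969], [-0.0, 0.969, 0.247], [-1.0, 0.0, -0.0]]
ft_force: [0.6, -0.4, -1.9]
opening: 0.371
```

```bash
python3 -m creep '[0,0,0.04,0,0,0,0,0,0.09,0,0,0,0,0,0.15,0,0,0,0,0,0.21,0,0,0,0,0,0.27,0,0,0,0,0,0.32,0,0,0,0,0,0.32,0,0,0,0,0,0.32,0,0,0,0,0,0.32,0,0,0,0,0,0.32,0,0,0]'
```

```text
time: 8.25
position: [552.0, 228.4, 288.5]
orientation: [[-0.003, -0.247, 0.969], [-0.001, 0.969, 0.247], [-1.0, -0.0, -0.003]]
ft_force: [0.9, -0.1, -2.8]
opening: 0.376
```

```bash
python3 -m creep '[-0.005,-0.04,0,0,0,0,-0.014,-0.11,0,0,0,0,-0.023,-0.18,0,0,0,0,-0.032,-0.25,0,0,0,0,-0.041,-0.32,0,0,0,0,-0.05,-0.39,0,0,0,0,-0.059,-0.46,0,0,0,0,-0.068,-0.53,0,0,0,0,-0.077,-0.6,0,0,0,0,-0.083,-0.65,0,0,0,0]'
```

```text
time: 9.25
position: [501.4, -164.6, 289.1]
orientation: [[-0.002, -0.244, 0.97], [-0.001, 0.97, 0.244], [-1.0, -0.0, -0.002]]
ft_force: [0.0, 0.6, -1.9]
opening: 0.377
```

```bash
python3 -m creep '[-0.006,-0.05,-0.01,0,0,0,-0.011,-0.09,-0.03,0,0,0,-0.0145,-0.113,-0.06,0,0,0,-0.0145,-0.113,-0.09,0,0,0,-0.0145,-0.113,-0.11,0,0,0,-0.0145,-0.113,-0.11,0,0,0,-0.0145,-0.113,-0.11,0,0,0,-0.0145,-0.113,-0.11,0,0,0,-0.0145,-0.113,-0.11,0,0,0,-0.0145,-0.113,-0.11,0,0,0]'; python3 - <<'E'
from h import *
np.set_printoptions(precision=1,suppress=True)
q,Q=cloud('top');p,P=cloud('scene')
for p_,P_ in((p,P),(q,Q)):
    h=cv2.cvtColor(p_,cv2.COLOR_RGB2HSV);H,S,V=cv2.split(h)
    for nm,m in(('red',((H<6)|(H>174))&(S>150)&(V>60)&(np.hypot(P_[...,0]-494,P_[...,1]+229)<80)),('yel',(H>20)&(H<35)&(S>150)&(V>80)&(abs(P_[...,2]-110)<15)&(np.hypot(P_[...,0]-494,P_[...,1]+229)<80))):
        A=P_[m]
        if len(A):print(nm,len(A),np.median(A,0),A.min(0),A.max(0))
f=lambda a,y,x:cv2.convertScaleAbs(cv2.resize(a[y:y+110,x:x+120],None,fx=3.3,fy=3.3),alpha=1.5)
save('fork',np.hstack([f(p,110,160),f(q,150,360)]))
s=r.sense();print(s['position'],s['ft_force'],s['opening'])
E
```

```text
time: 10.25
position: [494.6, -228.8, 225.1]
orientation: [[0.001, -0.248, 0.969], [-0.001, 0.969, 0.248], [-1.0, -0.001, 0.001]]
ft_force: [0.2, -0.4, -1.3]
opening: 0.372
yel 105 [ 502.1 -222.8  110.8] [ 468.4 -255.3   96.1] [ 521.2 -202.   118.5]
red 57 [ 490.1 -217.5  233.6] [ 479.6 -230.6  215.9] [ 508.7 -202.9  327.1]
yel 96 [ 484.4 -216.3  110.2] [ 465.6 -242.4   95.2] [ 519.9 -202.7  115.8]
[ 494.4 -228.8  224.8] [-0.1  0.3 -1.6] 0.37412441407409447
```

View pics/fork.png

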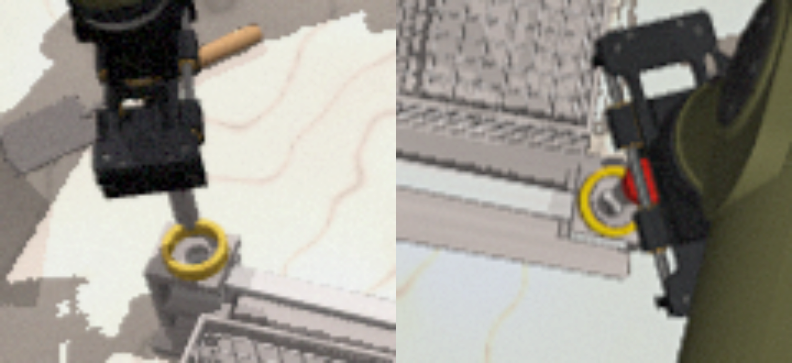

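The held pin is visible above the collar in both views, with its tip near (187,222) in the left crop. I'll check the shank's axis against the TCP.

```bash
python3 - <<'E'
from h import *
np.set_printoptions(precision=1,suppress=True)
p,P=cloud('scene');m=camera_model('scene')
M=(P[...,2]>145)&(P[...,2]<205)&(np.hypot(P[...,0]-494,P[...,1]+229)<35)
A=P[M]
for lo in range(145,205,10):
    a=A[(A[:,2]>=lo)&(A[:,2]<lo+10)]
    if len(a)>3:
        # circle of r=10 fit, robust
        from scipy.optimize import least_squares
        s=least_squares(lambda c:np.hypot(a[:,0]-c[0],a[:,1]-c[1])-10,[494,-229],loss='soft_l1')
        print(lo,len(a),a[:,:2].mean(0),'axis',s.x)
def edge_fit():
    h=cv2.cvtColor(p,cv2.COLOR_RGB2HSV)
    y=(h[...,0]>20)&(h[...,0]<35)&(h[...,1]>150)&(h[...,2]>80)
    v,u=np.nonzero(y);k=(abs(v-185)<25)&(abs(u-218)<30);v,u=v[k],u[k]
    print('yel px',u.min(),u.max(),v.min(),v.max())
    O=np.array(m['orientation']);c=np.array(m['position'])
    def pr(X):
        q=(X-c)@O;return np.stack([m['cx']-m['fx']*q[:,0]/q[:,2],m['cy']+m['fy']*q[:,1]/q[:,2]],1)
    t=np.linspace(0,6.28,60)
    ring=lambda z:pr(np.c_[494+28*np.cos(t),-229+28*np.sin(t),0*t+z])
    for z in(112,96):q=ring(z);print(z,q.min(0),q.max(0))
    print(pr(np.array([[494.5,-228.8,138],[494.5,-228.8,200]])))
    for row in range(160,182,3):
        c_=np.nonzero(M[row])[0];print(row,c_.min() if len(c_) else '',c_.max() if len(c_) else '')
edge_fit()
E
```

```text
145 4 [ 501.6 -224.3] axis [ 496.  -231.3]
155 21 [ 501.2 -225.8] axis [ 494.5 -229.1]
165 15 [ 502.6 -226.4] axis [ 494.7 -228.7]
175 17 [ 501.2 -225. ] axis [ 494.6 -228.9]
185 18 [ 502.1 -226.3] axis [ 494.4 -228.7]
195 5 [ 502.9 -223.4] axis [ 493.8 -225.8]
yel px 210 228 177 193
112 [208.6 175.6] [228.7 191.9]
96 [209.6 179. ] [229.6 195.2]
[[217.1 178.3]
 [213.1 164.3]]
160  
163  
166  
169 211 218
172 212 219
175 213 219
178 215 217
181
```

The shank axis is vertical at (494.5, -228.9), over the seat at (494, -229), so I'll lower it in stages.

```bash
python3 -m creep '[0,0,-0.02,0,0,0,0,0,-0.04,0,0,0,0,0,-0.055,0,0,0,0,0,-0.065,0,0,0,0,0,-0.075,0,0,0,0,0,-0.085,0,0,0,0,0,-0.095,0,0,0,0,0,-0.1,0,0,0,0,0,-0.1,0,0,0,0,0,-0.1,0,0,0]'
```

```text
time: 11.4
position: [493.8, -229.0, 164.2]
orientation: [[-0.001, -0.247, 0.969], [-0.0, 0.969, 0.247], [-1.0, 0.0, -0.001]]
ft_force: [-1.5, -0.4, -4.0]
opening: 0.376
```

```bash
python3 -m creep '[0,0,-0.005,0,0,0,0,0,-0.01,0,0,0,0,0,-0.015,0,0,0,0,0,-0.02,0,0,0,0,0,-0.025,0,0,0,0,0,-0.03,0,0,0,0,0,-0.035,0,0,0,0,0,-0.04,0,0,0,0,0,-0.04,0,0,0,0,0,-0.04,0,0,0]'
```

```text
time: 12.4
position: [493.0, -229.1, 139.8]
orientation: [[-0.002, -0.247, 0.969], [0.0, 0.969, 0.247], [-1.0, 0.001, -0.002]]
ft_force: [-5.9, -1.8, 0.5]
opening: 0.375
```

```bash
python3 -m creep '[0,0,-0.005,0,0,0,0,0,-0.01,0,0,0,0,0,-0.015,0,0,0,0,0,-0.02,0,0,0,0,0,-0.025,0,0,0,0,0,-0.03,0,0,0,0,0,-0.034,0,0,0,0,0,-0.038,0,0,0,0,0,-0.038,0,0,0,0,0,-0.038,0,0,0]'
```

```text
time: 13.4
position: [493.0, -229.2, 116.8]
orientation: [[-0.002, -0.247, 0.969], [0.0, 0.969, 0.247], [-1.0, 0.001, -0.002]]
ft_force: [-5.2, -2.4, -1.5]
opening: 0.374
```

```bash
python3 -m creep '[0,0,0,0,0,0,0,0,0,0,0,0,0,0,0,0,0,0,0,0,0,0,0,0,0,0,0,0,0,0,0,0,0.015,0,0,0,0,0,0.04,0,0,0,0,0,0.06,0,0,0,0,0,0.06,0,0,0,0,0,0.06,0,0,0]' 0.6
```

```text
time: 14.4
position: [494.6, -229.1, 154.4]
orientation: [[0.001, -0.247, 0.969], [-0.001, 0.969, 0.247], [-1.0, -0.001, 0.001]]
ft_force: [-0.8, -0.4, -0.1]
opening: 0.598
```

```bash
python3 - <<'E'
from h import *
np.set_printoptions(precision=1,suppress=True)
p,P=cloud('scene')
H,S,V=cv2.split(cv2.cvtColor(p,cv2.COLOR_RGB2HSV))
A=P[((H<6)|(H>174))&(S>150)&(V>60)&(np.hypot(P[...,0]-494,P[...,1]+229)<60)]
print(len(A),np.median(A,0),A.min(0),A.max(0))
save('rel',cv2.convertScaleAbs(cv2.resize(p[120:220,160:280],None,fx=3.5,fy=3.5),alpha=1.5))
E
python3 -m creep '[0,0,0,0,0,0,0,0,0,0,0,0,0,0,0,0,0,0,0,0,0,0,0,0,0,0,0,0,0,0,0,0,0,0,0,0,0,0,0,0,0,0,0,0,0,0,0,0,0,0,0,0,0,0,0,0,0,0,0,0]' 0
```

```text
25 [ 506.4 -221.8  116. ] [ 497.1 -237.5  105.9] [ 510.3 -213.3  128.7]
time: 15.45
position: [494.2, -228.8, 153.6]
orientation: [[0.0, -0.247, 0.969], [-0.0, 0.969, 0.247], [-1.0, -0.0, 0.0]]
ft_force: [0.4, -0.7, -1.0]
opening: 0.005
```

View pics/rel.png

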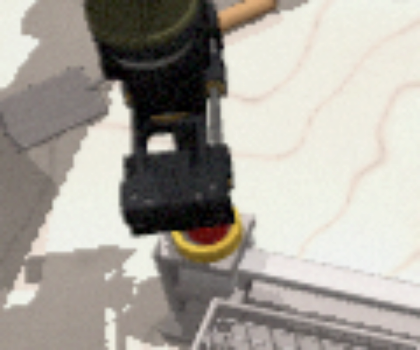

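The pin is standing in the collar, head at (207,232). Now I'll press down with the fingers shut.

```bash
python3 -m creep '[0,0,-0.02,0,0,0,0,0,-0.035,0,0,0,0,0,-0.04,0,0,0,0,0,-0.043,0,0,0,0,0,-0.046,0,0,0,0,0,-0.049,0,0,0,0,0,-0.052,0,0,0,0,0,-0.055,0,0,0,0,0,-0.055,0,0,0,0,0,-0.055,0,0,0]'
```

```text
time: 16.45
position: [494.4, -228.7, 120.3]
orientation: [[0.001, -0.247, 0.969], [0.0, 0.969, 0.247], [-1.0, 0.0, 0.001]]
ft_force: [0.3, 0.7, -0.4]
opening: 0.004
```

```bash
python3 -m creep '[0,0,-0.001,0,0,0,0,0,-0.002,0,0,0,0,0,-0.003,0,0,0,0,0,-0.004,0,0,0,0,0,-0.004,0,0,0,0,0,-0.004,0,0,0,0,0,-0.004,0,0,0,0,0,-0.004,0,0,0,0,0,-0.004,0,0,0,0,0,-0.004,0,0,0]'
```

```text
time: 17.45
position: [494.5, -228.9, 118.5]
orientation: [[0.001, -0.247, 0.969], [-0.0, 0.969, 0.247], [-1.0, -0.0, 0.001]]
ft_force: [0.1, 0.0, 5.6]
opening: 0.01
```

```bash
python3 -m creep '[0,0,-0.001,0,0,0,0,0,-0.002,0,0,0,0,0,-0.002,0,0,0,0,0,-0.002,0,0,0,0,0,-0.002,0,0,0,0,0,-0.002,0,0,0,0,0,-0.002,0,0,0,0,0,-0.002,0,0,0,0,0,-0.002,0,0,0,0,0,-0.002,0,0,0]'
```

```text
time: 18.45
position: [494.5, -228.9, 118.4]
orientation: [[0.001, -0.247, 0.969], [-0.001, 0.969, 0.247], [-1.0, -0.001, 0.0]]
ft_force: [-3.3, 1.5, 11.0]
opening: 0.002
```

```bash
python3 -m creep '[0,0,-0.001,0,0,0,0,0,-0.002,0,0,0,0,0,-0.003,0,0,0,0,0,-0.004,0,0,0,0,0,-0.004,0,0,0,0,0,-0.004,0,0,0,0,0,-0.004,0,0,0,0,0,-0.004,0,0,0,0,0,-0.004,0,0,0,0,0,-0.004,0,0,0]'
```

```text
time: 19.45
position: [494.6, -229.0, 118.3]
orientation: [[0.0, -0.247, 0.969], [-0.002, 0.969, 0.247], [-1.0, -0.002, -0.0]]
ft_force: [-8.7, 4.1, 25.4]
opening: -0.0
```

The press reads 25 N with no further travel, and the TCP sits at 118.3 mm where 118 is expected, so the head is seated. I'll retreat upward and aside, then check.

```bash
python3 -m creep '[0,0,0.02,0,0,0,0,0,0.06,0,0,0,0,0,0.12,0,0,0,0,0,0.19,0,0,0,0,-0.06,0.22,0,0,0,0,-0.13,0.22,0,0,0,0,-0.2,0.22,0,0,0,0,-0.27,0.22,0,0,0,0,-0.27,0.22,0,0,0,0,-0.27,0.22,0,0,0]'
python3 - <<'E'
from h import *
np.set_printoptions(precision=1,suppress=True)
V=[]
for n in('scene','top'):
    p,P=cloud(n);V.append(p)
    H,S,W=cv2.split(cv2.cvtColor(p,cv2.COLOR_RGB2HSV))
    D=np.hypot(P[...,0]-494,P[...,1]+229)<60
    A=P[((H<6)|(H>174))&(S>150)&(W>60)&D];B=P[(H>20)&(H<35)&(S>150)&(W>80)&D]
    for a in(A,B):print(n,len(a),np.median(a,0),np.percentile(a,[3,97],axis=0).ravel())
f=lambda a,y,x:cv2.convertScaleAbs(cv2.resize(a[y:y+150,x:x+260],None,fx=3,fy=2.9*.69*1.5),alpha=1.5)
g=lambda a,y,x,h,w:cv2.convertScaleAbs(cv2.resize(a[y:y+h,x:x+w],None,fx=2.6,fy=2.6),alpha=1.5)
save('end',np.vstack([g(V[0],160,170,115,300),g(V[1],130,190,115,300)]))
s=r.sense();print(s['time'],s['position'],s['ft_force'])
E
```

```text
time: 20.45
position: [493.4, -391.5, 245.0]
orientation: [[-0.001, -0.245, 0.969], [0.002, 0.969, 0.245], [-1.0, 0.003, -0.001]]
ft_force: [0.7, 0.4, -0.0]
opening: 0.003
scene 107 [ 495.4 -227.9  117.6] [ 479.7 -242.3  105.8  508.  -214.7  122.3]
scene 94 [ 505.4 -220.4  110.9] [ 474.  -253.4  100.4  520.7 -203.7  116.7]
top 133 [ 490.8 -228.3  115.6] [ 477.3 -243.7  106.2  505.9 -214.   120.3]
top 164 [ 491.4 -228.8  109.8] [ 467.7 -255.2   92.9  517.7 -203.5  115.4]
20.55 [ 494.7 -389.2  246. ] [-0.8  0.1 -0.4]
```

View pics/end.png

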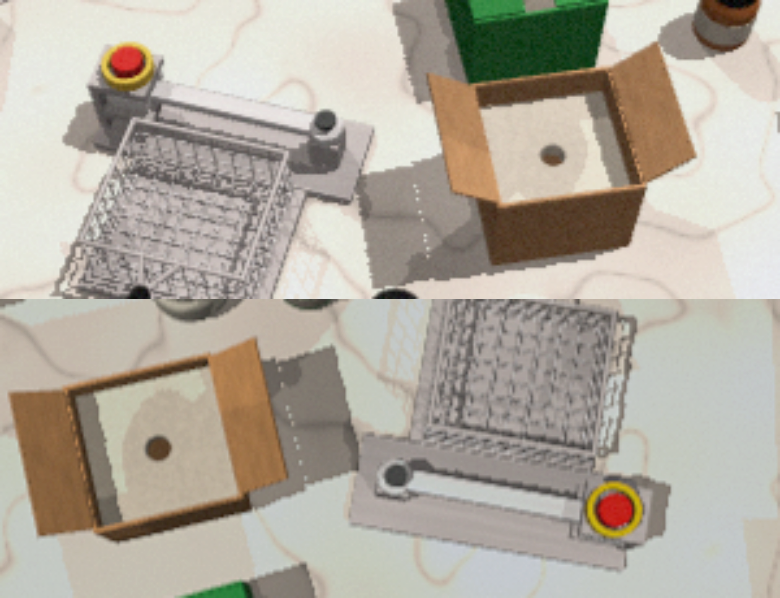

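The head sits centred inside the collar, at (127,60) in the upper view and (615,510) in the lower. Its top is about 117 mm against 110–111 mm for the rim, which matches the expected 6 mm. Both flaps are wide open and the robot is clear, so I'm handing in.

```bash
python3 -c "
from plant import ticket;print(ticket.sign_off())"
```

```text
the job is handed in; nothing more can be done
None
```

I opened both carton flaps, moved the pin to the cradle, pressed it home and handed the job in at about 20.6 s of the 56 s allowed. Sign-off reports no verdict.

- **Flaps:** I swung each one outward with the shut fingers. In the last pictures both stand well past upright, but I did not measure their final angles.
- **Pin:** I gripped it by the head, lowered it through the fork and lug, let go, then pressed it down with the shut fingers. The press reached about 25 N, well under the 80 N limit. The fingers stopped at 118.3 mm, where 118 mm is expected with the head home.
- **Last checks:**
  - The head's top measures about 116–118 mm and the collar rim about 110–111 mm. That puts the head roughly 6–7 mm above the rim, against 6 mm expected.
  - The head and collar centres agree within about 2 mm.
  - The robot was clear, with no force on the tool.
- **Not checked directly:** The bar's joint angle and the pin's final squareness were not measured. I saw about 6 N of sideways force as the nose passed the lug, as expected when it draws the bar in. I did not re-measure the jars, tub or spatula, but the arm's path stayed clear of them.

None of the checks I made failed or disagreed.

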